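# Draw the wooden spoon out of the half-covered utensil box

### The arm

A 7-joint arm with a two-finger parallel gripper is mounted at the origin on the work surface. World frame = base frame: x ahead of the robot, y to its left, z up, the work surface at z = 0. Lengths are in m, angles in rad, forces in N, time in s.
With the tool pointing down it reaches from about 0.425 to 0.95 m from the base axis. Payload 16.7 kg.
Tool frame: the origin (TCP) lies midway between the tips of the shut fingers; the grasp point (between the pads) lies 19 mm behind it; z points along the fingers, y is the line along which they close (so a half turn about z gives the same grasp; the last joint's range is limited). The gripper opens to 94 mm and grips with 3 to 60 N. Pads are 16 mm wide; open, the fingers measure 119 mm over their backs; the gripper's body (75 mm by 177 mm) begins 78 mm behind the grasp point.
Start: joints at [1.046, 0.426, 0.074, 1.606, -0.034, 1.111, -0.067], TCP at [0.248, -0.628, 0.205] pointing down, gripper open.
Joint ranges: [-2.85, 2.85], [-0.5, 2.14], [-1.23, 1.37], [0.21, 2.46], [-1.02, 4.16], [0.16, 2.05], [-2.73, 2.73]. Speed limits (rad/s): [1.89, 1.89, 2.39, 2.39, 3.01, 3.01, 3.01].

### API

Orientations are given as a unit quaternion [w, x, y, z].
In Python, from plant import sensors, imaging, order gives the robot as it stands. The module is installed in compiled form; this text tells all that it offers.
- The arm moves only by the tool servo_tool, never from a script. Its argument "motion" is a list of rows, each a list of 7 numbers: the finger opening in m, from 0 to 0.094, then the shift along the tool's x, y, z in m, then the turn, a rotation vector about the tool's x, y, z in rad. A call has 1 to 20 rows; each row is the pose to reach, as a shift and turn from the pose commanded when the call began, along the tool's axes at that moment; what a row does not reach only later rows make up. A row lasts 1/10 s, in which the tool goes at most 50 mm and 8.59 degrees, less where a joint would pass 70% of its speed; a pose out of reach is approached as far as the arm can. A call with a gripper value outside its range is refused whole. The fingers move at their own pace and stop on an object; the grip force is fixed at half the most. Time passes only in rows, so rows that repeat a pose let the fingers close. It gives the time, the measured TCP pose, the force, the opening and the grip force at its end, in the units of the state.
- sensors.observe(): the state, without advancing time (a new reading comes with each control period).
- imaging.capture(name): name is "scene" or "top"; returns a dict with "image" (400x640x3 uint8, red, green, blue), "intrinsics" (3x3 intrinsics, pixels), "eye" and "orientation" of the camera in the world. Camera axes: x right, y down, z forward; pixel columns grow to the right and rows downward; lengths in m; the calibration is good to about 2 mm. A picture is of the moment at which its call begins. There is no depth.
- order.hand_in(): hands the job in; it is judged then, once.
The state is a dict: "t": time; "joint_positions": joint angles; "qvel": joint speeds; "joint_torque": joint torques, N m; "tool_pos": TCP position; "eef_rot": TCP orientation; "contact_force": force on the tool from outside, world axes, zero at the start; "torque": the same for the moment, N m; "gripper_width": finger opening in m; "grasp_force": force on a finger pad.
Only numpy, scipy, OpenCV 4.12 (cv2) and the standard library are available. Lean on these libraries where they do the work, as an engineer would, in place of code of your own. Each camera call takes 0.05 s, during which the arm holds its last target. There are 200 camera calls.

### The job

Get the wooden spoon out of the white utensil box: pull it lengthways, bowl end first, until the knob on its handle pops out of the spring clip, then tilt it and draw it slantwise up through the opening between the two covers, which is shorter than the spoon. Finish while still holding the spoon still in the gripper, all of it at least 5 cm above the top of the box and touching nothing else. Leave the other things on the counter where they stand.

Things in the scene. Friction and masses are not known exactly. Their poses are not given: they have to be found in the camera images.
- spoon_box: Fixed low white box, 416 mm long (its x), 156 wide (y), 66 high; origin at the centre of its underside, z up. Floor and walls 8 mm thick: inside x = -200..200, y = -70..70 mm, floor bare save for the clip. Top open from x = -135 to +105 mm only; fixed 7 mm covers close both ends (underside at 59, top at 66 mm): the short one at -x over the clip, the long one at +x.
- opening (a point): centre of the box's opening (240 mm along the box's x, 140 along y), level with the top of the covers; x = -15 mm, z = 66 mm in the box's frame
- clip (a point): spring clip at the edge of the short cover, half way up (x = -141 mm, z = 28 in the box): two upright 10 mm rollers with a 15 mm gap, on grey jaws up to 24 mm long in x, 14 to 42 mm high, within 32 mm of the middle line; each jaw yields up to 6 mm sideways (y). A grey sill, 30 mm wide, 14 mm high from the counter, to x = -130 mm, carries the knob.
- spoon: Loose wooden spoon, 280 mm long, 50 to 100 g, in the box along its middle line. Origin on the handle's axis midway between the ends; x to the bowl, z up; starts with its axes along the box's, origin at x = -20, z = 24 mm in the box. Handle 14 mm wide (y), 14 high, from x = -130 to 93 mm. Centre of mass 0 to 45 mm bowlward of the origin. A pull along +x of 5 to 20 N snaps it out within 20 mm.
- knob_end (a point): end of the handle, on its axis, x = -140 mm in the spoon's frame; the end is an upright cylindrical knob, 20 mm across and 20 high, centred at x = -130 mm, which at the start sits behind the clip's rollers, wholly under the short cover
- bowl_tip (a point): tip of the bowl, on the handle's axis line, x = +140 mm in the spoon's frame; the bowl is round, 48 mm wide, centred at x = 116 mm, from 16 mm below the axis to 7 above. At the start the tip is 15 mm under the long cover and 80 mm short of the end wall
- seasoning: bystander: twist-cap seasoning bottle, 48 mm wide, 115 high, beside the bowl end of the box on its -y side; origin at its underside
- pot_holder: bystander: flat teal silicone disc, 170 mm wide, 8 thick; origin at its underside
- funnel: bystander: small stainless funnel standing mouth down, 72 mm wide, 72 high, beside the clip end of the box on its -y side; origin at its mouth
- mug: bystander: mug, 80 mm wide, 90 high; origin at its underside
- salt_tin: bystander: tin, 74 mm wide, 130 high; origin at its underside

How it is judged:
On the way, in this order (a step that is already met when the one before it is completed fails the run):
1. the spoon is pulled lengthways until its knob is out of the clip, still inside the box (x of knob_end in the frame of spoon_box above -0.138 m and height (world z) of bowl_tip below 0.059 m), for 0.05 s.
2. the spoon stands slantwise through the opening: one end above the covers, the other still below (((height (world z) of knob_end above 0.07 m and height (world z) of bowl_tip below 0.059 m) or (height (world z) of bowl_tip above 0.07 m and height (world z) of knob_end below 0.059 m))), for 0.05 s.
At the end, for the whole second after the job is handed in: The gripper holds the spoon still (under 0.03 m/s and 0.3 rad/s, pressed by the fingers with over 1 N), both its ends at least 113 mm above the counter (47 mm above the box top, a little under the 5 cm asked), and it touches neither the box nor any bystander (height (world z) of each of knob_end, bowl_tip above 0.113 m and contact force between the fingers and spoon above 1 N and linear speed of spoon below 0.03 m/s and angular speed of spoon below 0.3 rad/s and not (contact force between spoon and spoon_box above 0.05 N) and not (contact force between spoon and seasoning above 0.05 N) and not (contact force between spoon and pot_holder above 0.05 N) and not (contact force between spoon and funnel above 0.05 N) and not (contact force between spoon and mug above 0.05 N) and not (contact force between spoon and salt_tin above 0.05 N)); the arm keeps its last pose, push and grip.
It fails at once if a bystander is pushed more than 3 cm from its place (distance of any of seasoning, pot_holder, funnel, mug, salt_tin from where it was at the start of the episode above 0.03 m).
It fails at once if a bystander is knocked over (angle between any of seasoning, pot_holder, funnel, mug, salt_tin's own z axis and vertical above 0.6 rad).
It also fails if it takes over 42 s, if anything falls off the work surface, if the arm or the gripper's body presses on something with over 40 N, if the wrist force passes 120 N, or if a joint passes its speed limit or range.

## Working session

There is one attempt and no reset: what is moved stays moved. The work goes in short steps, Python scripts to look and compute and a tool call to move; the robot and the scene stay as the last step left them, time stands still between calls to the robot, and variables do not carry over. Pictures are saved under pics/ and viewed, at most 10 in all, crops included, and the job is handed in when it is done.

Besides the shell and the picture viewer there is one more tool, called after "Emit:" as name(argument=value, ...), one argument or row to a line, values as JSON. servo_tool: Moves the arm, as the interface text tells. Its arguments: {"type":"object","properties":{"motion":{"type":"array"}},"required":["motion"]}

```bash
mkdir -p pics; python3 - <<'E'
from plant import sensors, imaging
import cv2,pickle
s=sensors.observe();print({k:s[k] for k in('t','tool_pos','eef_rot','contact_force','gripper_width')})
for n in('scene','top'):
    c=imaging.capture(n);pickle.dump(c,open(n+'.pkl','wb'));cv2.imwrite(f'pics/{n}0.png',c['image'][:,:,::-1]);print(n,c['intrinsics'],c['eye'],c['orientation'])
E
```

```text
{'t': 0.0, 'tool_pos': array([ 0.24755939, -0.62748355,  0.20477295]), 'eef_rot': array([-6.17737555e-04,  9.82396075e-01,  1.86808832e-01, -1.72744350e-04]), 'contact_force': array([-0.09838459, -0.05410273, -0.0301972 ]), 'gripper_width': 0.09388074754362852}
scene [[422.37624881   0.         311.35057878]
 [  0.         422.37624881 197.79356121]
 [  0.           0.           1.        ]] [1.14042986 0.3896753  1.08625143] [-0.13478861  0.44704649  0.84355424 -0.26532567]
top [[384.55585411   0.         316.7379145 ]
 [  0.         384.55585411 199.74352697]
 [  0.           0.           1.        ]] [0.45738485 0.02548673 1.1007528 ] [ 0.0409471  -0.70158219  0.70993548 -0.04579715]
```

View pics/top0.png

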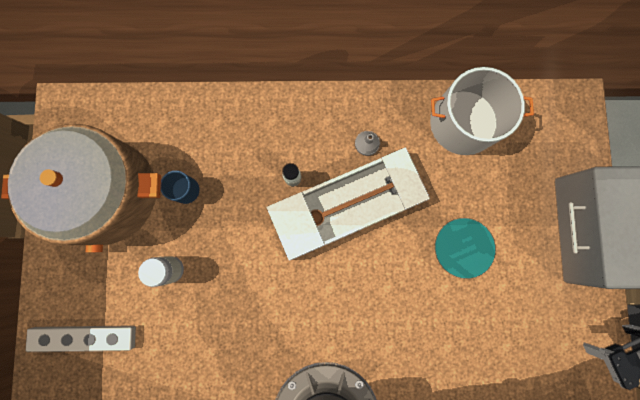

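View pics/scene0.png

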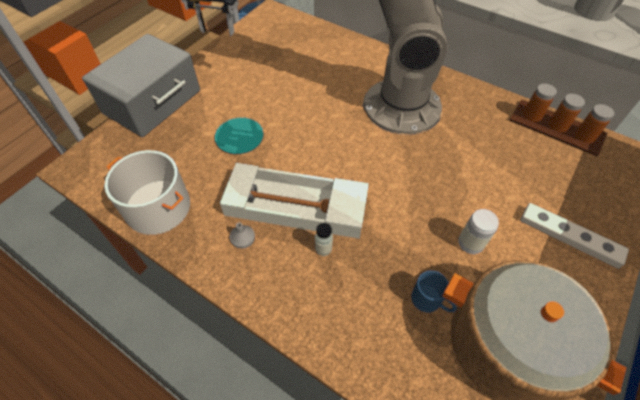

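The top view shows the box from the clip end (about 405,165) to the bowl end (about 285,235). The seasoning is at (291,174), the funnel at (368,143), and the spoon's bowl at (317,217). Next I'll get the box outline.

```bash
cat > h.py <<'E'
import numpy as np,pickle,cv2
from scipy.spatial.transform import Rotation as R
def ray(c,uv):
    q=c['orientation'];M=R.from_quat([q[1],q[2],q[3],q[0]]).as_matrix()
    return M@np.linalg.inv(c['intrinsics'])@np.array([uv[0],uv[1],1.])
def onz(c,uv,z):
    d=ray(c,uv);e=np.array(c['eye']);return e+d*(z-e[2])/d[2]
def proj(c,p):
    q=c['orientation'];M=R.from_quat([q[1],q[2],q[3],q[0]]).as_matrix()
    v=c['intrinsics']@(M.T@(np.array(p)-c['eye']));return v[:2]/v[2]
E
python3 - <<'E'
from h import *
c=pickle.load(open('top.pkl','rb'));im=c['image']
crop=im[135:270,255:440]
cv2.imwrite('pics/crop.png',cv2.resize(crop,None,fx=4,fy=4,interpolation=cv2.INTER_CUBIC)[:,:,::-1])
E
```

```text
(no output)
```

View pics/crop.png

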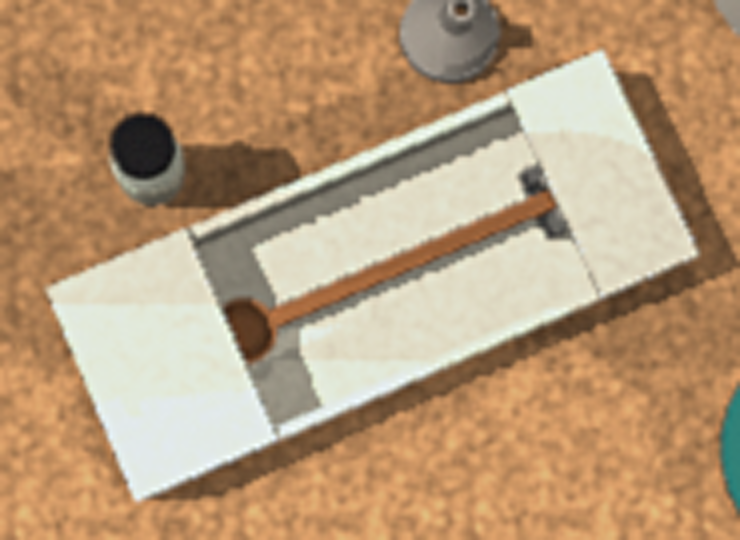

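The crop shows the box's top corners at crop pixels (47,289), (603,50), (698,254) and (137,500). The cover edges run (190,230)-(277,438) and (508,92)-(600,294). The clip is at about (545,203) and the bowl at (250,330).

```bash
python3 - <<'E'
from h import *
from scipy.optimize import least_squares
c=pickle.load(open('top.pkl','rb'))
px=np.array([(47,289),(603,50),(698,254),(137,500),(190,230),(277,438),(508,92),(600,294)])/4+[255-.375,135-.375]
# box coords
b=np.array([(208,-78),(-208,-78),(-208,78),(208,78),(105,-78),(105,78),(-135,-78),(-135,78)])/1000
w=np.array([onz(c,p,.066)[:2] for p in px]);print(w.round(4))
print('len',np.linalg.norm(w[0]-w[1]),np.linalg.norm(w[3]-w[2]),'wid',np.linalg.norm(w[0]-w[3]),np.linalg.norm(w[1]-w[2]))
def T(x,b):
    C,S=np.cos(x[2]),np.sin(x[2]);return x[:2]+b@np.array([[C,S],[-S,C]])
r=least_squares(lambda x:(T(x,b)-w).ravel(),[.5,0,1.9]);x=r.x
print('box',x,'yawdeg',np.degrees(x[2]),'res mm',(1000*r.fun.reshape(-1,2)).round(1).tolist())
np.save('box.npy',x)
for n,p in dict(clip=(-.141,0),open=(-.015,0),bowl=(.096,0)).items():print(n,T(x,np.array([p])))
def boxc(w): 
    C,S=np.cos(x[2]),np.sin(x[2]);return (np.array(w)[:2]-x[:2])@np.array([[C,-S],[S,C]])
for n,uv,z in [('handle left',(275,318),.031),('handle right',(545,203),.031),('season',(143,146),.115),('funnel tip',(460,10),.072)]:
    p=onz(c,np.array(uv)/4+[254.6,134.6],z);print(n,p,boxc(p))
s=pickle.load(open('scene.pkl','rb'))
for bb in b[:4]:
    print(bb,proj(s,[*T(x,bb[None])[0],.066]))
E
```

```text
[[ 0.5671  0.1539]
 [ 0.7286 -0.229 ]
 [ 0.5859 -0.2879]
 [ 0.4254  0.0936]
 [ 0.6063  0.057 ]
 [ 0.4652 -0.    ]
 [ 0.6997 -0.1623]
 [ 0.5594 -0.2201]]
len 0.4155813060541789 0.4138868388258789 wid 0.15400972325343354 0.15434943246967556
box [ 0.57681387 -0.06742334  1.96930958] yawdeg 112.83312763832349 res mm [[0.8, 0.6], [0.8, 0.1], [-0.3, -1.5], [-1.2, 0.4], [1.6, 2.6], [-1.1, -0.9], [1.4, 0.8], [-2.1, -2.0]]
clip [[ 0.63152871 -0.19737443]]
open [[ 0.58263459 -0.08124792]]
bowl [[0.53956121 0.021054  ]]
handle left [ 0.54874664 -0.00062995  0.031     ] [ 7.24508319e-02 -5.12298991e-05]
handle right [ 0.62780997 -0.19210866  0.031     ] [-0.1347038   0.00138396]
season [0.65494396 0.0858047  0.115     ] [ 0.11090266 -0.13146766]
funnel tip [ 0.75636079 -0.13001605  0.072     ] [-0.12736079 -0.14118843]
[ 0.208 -0.078] [360.89648268 226.65950222]
[-0.208 -0.078] [219.21403112 202.87775192]
[-0.208  0.078] [235.2164686  162.21863764]
[0.208 0.078] [367.86552429 182.76215543]
```

The box pose fits to about 2 mm: centre (0.577, -0.067), yaw 112.8°. The spoon lies on the middle line. I'll hover over spoon x = +20 mm (box x = 0) with tool x along box x.

Emit:
servo_tool(
  motion=[
    [0.05, 0.04, -0.03, -0.02, 0, 0, -0.12],
    [0.05, 0.08, -0.06, -0.04, 0, 0, -0.25],
    [0.05, 0.12, -0.09, -0.06, 0, 0, -0.38],
    [0.05, 0.16, -0.125, -0.06, 0, 0, -0.5],
    [0.05, 0.2, -0.155, -0.06, 0, 0, -0.62],
    [0.05, 0.24, -0.19, -0.06, 0, 0, -0.75],
    [0.05, 0.28, -0.22, -0.06, 0, 0, -0.88],
    [0.05, 0.32, -0.25, -0.06, 0, 0, -1.0],
    [0.05, 0.36, -0.28, -0.06, 0, 0, -1.12],
    [0.05, 0.4, -0.31, -0.06, 0, 0, -1.25],
    [0.05, 0.44, -0.345, -0.05, 0, 0, -1.37],
    [0.05, 0.48, -0.375, -0.02, 0, 0, -1.5],
    [0.05, 0.512, -0.4, 0.02, 0, 0, -1.594],
    [0.05, 0.512, -0.4, 0.05, 0, 0, -1.594],
    [0.05, 0.512, -0.4, 0.05, 0, 0, -1.594],
    [0.05, 0.512, -0.4, 0.05, 0, 0, -1.594],
    [0.05, 0.512, -0.4, 0.05, 0, 0, -1.594],
  ],
)

```text
t: 1.8
tool_pos: [0.5774, -0.069, 0.1566]
eef_rot: [0.0, 0.554, 0.833, 0.0]
contact_force: [-0.2, 0.5, 0.1]
gripper_width: 0.0498
grasp_force: 0.0
```

```bash
cat >> h.py <<'E'
def state():
    from plant import sensors
    s=sensors.observe();x=np.load('box.npy');q=s['eef_rot'];Rt=R.from_quat([q[1],q[2],q[3],q[0]])
    B=R.from_euler('z',x[2]);pb=B.inv().apply(np.array(s['tool_pos'])-[x[0],x[1],0])
    Tm=(B.inv()*Rt).as_matrix()
    print('t',round(s['t'],2),'box-frame tcp mm',(pb*1e3).round(1),'grasp',((pb-.019*Tm[:,2])*1e3).round(1));print('tool axes in box (cols)\n',Tm.round(3))
    print('F(box)',B.inv().apply(s['contact_force']).round(1),'w',round(s['gripper_width'],4),'grip',s['grasp_force'],'qpos',np.round(s['joint_positions'],2))
    return s,Rt,pb,Tm
E
python3 - <<'E'
from h import *
from plant import imaging
s,Rt,pb,Tm=state()
want=R.from_matrix([[1,0,0],[0,-1,0],[0,0,-1]]);print('turn',(R.from_matrix(Tm).inv()*want).as_rotvec().round(4),'shift to (0,0,12)',(Tm.T@(np.array([0,0,.012])-pb)).round(4))
c=imaging.capture('scene');cv2.imwrite('pics/s1.png',c['image'][60:320,120:460,::-1].repeat(2,0).repeat(2,1))
E
```

```text
t 1.8 box-frame tcp mm [ -1.7   0.  156.6] grasp [ -1.7   0.  175.6]
tool axes in box (cols)
 [[ 1.    -0.001 -0.001]
 [-0.001 -1.    -0.001]
 [-0.001  0.001 -1.   ]]
F(box) [ 0.5 -0.   0.1] w 0.0498 grip 0.0 qpos [ 0.39  0.36 -0.48  1.85  0.2   0.98  0.23]
turn [ 0.0006  0.0008 -0.0008] shift to (0,0,12) [ 1.800e-03 -1.000e-04  1.446e-01]
```

View pics/s1.png

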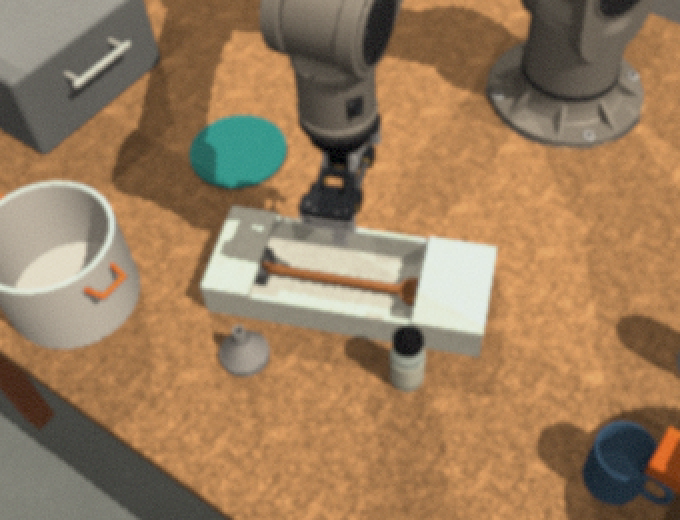

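In the scene view the gripper hovers above the box with the spoon visible below, clear of the seasoning (410,355) and funnel (243,350). Pose is within 2 mm of plan, so I'll descend and grip.

Emit:
servo_tool(
  motion=[
    [0.05, 0.002, 0, 0.03, 0, 0, 0],
    [0.05, 0.002, 0, 0.07, 0, 0, 0],
    [0.05, 0.002, 0, 0.1, 0, 0, 0],
    [0.05, 0.002, 0, 0.12, 0, 0, 0],
    [0.05, 0.002, 0, 0.135, 0, 0, 0],
    [0.05, 0.002, 0, 0.143, 0, 0, 0],
    [0.05, 0.002, 0, 0.143, 0, 0, 0],
    [0.05, 0.002, 0, 0.143, 0, 0, 0],
    [0.0, 0.002, 0, 0.143, 0, 0, 0],
    [0.0, 0.002, 0, 0.143, 0, 0, 0],
    [0.0, 0.002, 0, 0.143, 0, 0, 0],
    [0.0, 0.002, 0, 0.143, 0, 0, 0],
    [0.0, 0.002, 0, 0.143, 0, 0, 0],
    [0.0, 0.002, 0, 0.143, 0, 0, 0],
    [0.0, 0.002, 0, 0.143, 0, 0, 0],
    [0.0, 0.002, 0, 0.143, 0, 0, 0],
  ],
)

```text
t: 3.45
tool_pos: [0.5765, -0.066, 0.0126]
eef_rot: [0.0, 0.553, 0.833, 0.0]
contact_force: [-1.1, -1.1, 4.3]
gripper_width: 0.0137
grasp_force: 30.0
```

```bash
python3 -c "
from h import *
state()"
```

```text
t 3.45 box-frame tcp mm [ 1.5 -0.2 12.6] grasp [ 1.5 -0.2 31.6]
tool axes in box (cols)
 [[ 1.  0.  0.]
 [ 0. -1. -0.]
 [ 0.  0. -1.]]
F(box) [-0.6  1.4  4.3] w 0.0137 grip 29.999902546405792 qpos [ 0.33  0.55 -0.41  1.94  0.32  0.72  0.12]
```

The gripper holds the handle (13.7 mm opening, 30 N). Next I'll pull lengthways 40 mm.

Emit:
servo_tool(
  motion=[
    [0, 0.004, 0, 0, 0, 0, 0],
    [0, 0.008, 0, 0, 0, 0, 0],
    [0, 0.012, 0, 0, 0, 0, 0],
    [0, 0.016, 0, 0, 0, 0, 0],
    [0, 0.02, 0, 0, 0, 0, 0],
    [0, 0.024, 0, 0, 0, 0, 0],
    [0, 0.028, 0, 0, 0, 0, 0],
    [0, 0.032, 0, 0, 0, 0, 0],
    [0, 0.036, 0, 0, 0, 0, 0],
    [0, 0.04, 0, 0, 0, 0, 0],
    [0, 0.04, 0, 0, 0, 0, 0],
    [0, 0.04, 0, 0, 0, 0, 0],
  ],
)

```text
t: 4.65
tool_pos: [0.5608, -0.029, 0.0124]
eef_rot: [-0.0, 0.553, 0.833, -0.0]
contact_force: [0.6, -0.7, -0.6]
gripper_width: 0.0138
grasp_force: 30.0
```

```bash
python3 - <<'E'
from h import *
from plant import imaging
state()
for n in('top','scene'):
    c=imaging.capture(n);x=np.load('box.npy');pickle.dump(c,open(n+'1.pkl','wb'))
    w=[proj(c,[*(x[:2]+[np.cos(x[2])*b,np.sin(x[2])*b]),.034]) for b in(-.135,-.11)];print(n,np.round(w,1))
    u,v=w[0].astype(int);cv2.imwrite(f'pics/{n}2.png',cv2.resize(c['image'][v-40:v+70,u-90:u+90],None,fx=4,fy=4)[:,:,::-1])
a,b=[cv2.imread(f'pics/{n}2.png') for n in('top','scene')]
cv2.imwrite('pics/both2.png',cv2.resize(np.vstack([a,b]),None,fx=.65,fy=.65))
E
```

```text
t 4.65 box-frame tcp mm [41.6 -0.1 12.4] grasp [41.6 -0.1 31.4]
tool axes in box (cols)
 [[ 1.     0.001  0.   ]
 [ 0.001 -1.     0.   ]
 [ 0.    -0.    -1.   ]]
F(box) [-0.9 -0.3 -0.6] w 0.0138 grip 29.998279809951782 qpos [ 0.27  0.52 -0.42  1.99  0.32  0.7   0.05]
top [[390.9 184.7]
 [382.9 188.2]]
scene [[252.1 191.8]
 [260.  193.1]]
```

View pics/both2.png

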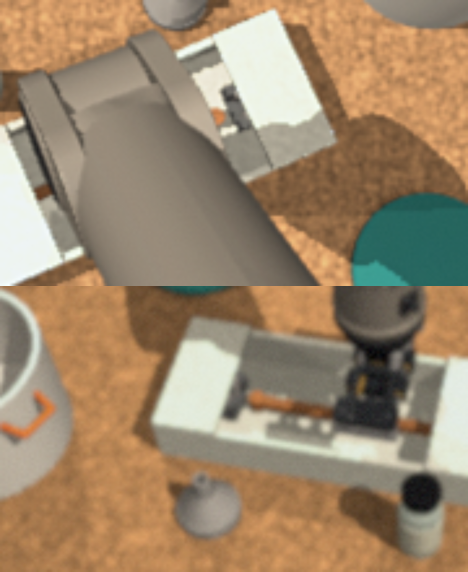

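Crops show the handle end clear of the clip at lower-crop pixel (245,395), which is box x of about -0.12. That is the 40 mm commanded, so there was no slip. Next I'll tilt 20° with the knob end up, raising the grasp so the bowl stays off the floor.

Emit:
servo_tool(
  motion=[
    [0, 0, 0, -0.003, 0, 0, 0],
    [0, -0.002, 0, -0.007, 0, -0.035, 0],
    [0, -0.003, 0, -0.011, 0, -0.07, 0],
    [0, -0.005, 0, -0.015, 0, -0.105, 0],
    [0, -0.007, 0, -0.019, 0, -0.14, 0],
    [0, -0.009, 0, -0.023, 0, -0.175, 0],
    [0, -0.01, 0, -0.027, 0, -0.21, 0],
    [0, -0.011, 0, -0.031, 0, -0.245, 0],
    [0, -0.012, 0, -0.035, 0, -0.28, 0],
    [0, -0.013, 0, -0.039, 0, -0.315, 0],
    [0, -0.014, 0, -0.043, 0, -0.35, 0],
    [0, -0.014, 0, -0.043, 0, -0.35, 0],
    [0, -0.014, 0, -0.043, 0, -0.35, 0],
  ],
)

```text
t: 6.05
tool_pos: [0.5664, -0.0419, 0.0555]
eef_rot: [0.145, 0.544, 0.821, -0.096]
contact_force: [0.4, 0.1, -1.0]
gripper_width: 0.0139
grasp_force: 30.0
```

```bash
python3 - <<'E'
from h import *
from plant import imaging
state()
c=imaging.capture('scene');cv2.imwrite('pics/s3.png',cv2.resize(c['image'][120:260,190:390],None,fx=3,fy=3)[:,:,::-1])
x=np.load('box.npy')
for b,z in((-.12,.121),(.144,.026)):print(proj(c,[*(x[:2]+[np.cos(x[2])*b,np.sin(x[2])*b]),z])*3-[570,360])
E
```

```text
t 6.05 box-frame tcp mm [27.6 -0.3 55.5] grasp [34.1 -0.3 73.4]
tool axes in box (cols)
 [[ 0.94   0.001 -0.342]
 [ 0.001 -1.    -0.   ]
 [-0.342  0.    -0.94 ]]
F(box) [-0.1 -0.4 -1. ] w 0.0139 grip 29.99820113182068 qpos [-0.07  0.42 -0.23  2.07  0.69  0.74 -0.42]
[189.91354263 165.42622932]
[456.03560763 263.79861467]
```

View pics/s3.png

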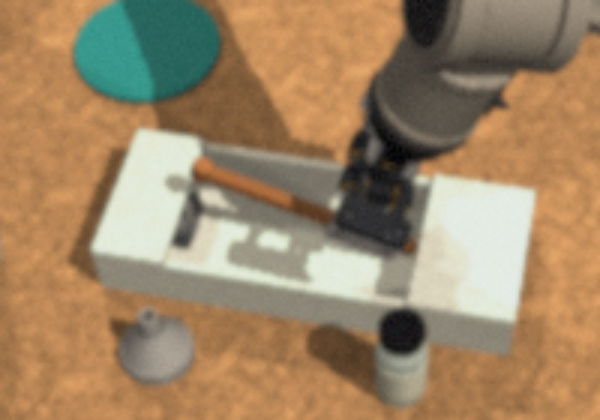

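The knob end shows at (195,167) against a predicted (190,165), raised over the short cover, with the bowl still under the long cover. Next I'll slide back 62 mm towards the clip, then raise 120 mm.

Emit:
servo_tool(
  motion=[
    [0, -0.006, 0, 0.002, 0, 0, 0],
    [0, -0.014, 0, 0.005, 0, 0, 0],
    [0, -0.022, 0, 0.008, 0, 0, 0],
    [0, -0.03, 0, 0.011, 0, 0, 0],
    [0, -0.038, 0, 0.014, 0, 0, 0],
    [0, -0.046, 0, 0.017, 0, 0, 0],
    [0, -0.053, 0, 0.019, 0, 0, 0],
    [0, -0.058, 0, 0.021, 0, 0, 0],
    [0, -0.058, 0, 0.021, 0, 0, 0],
    [0, -0.062, 0, 0.011, 0, 0, 0],
    [0, -0.067, 0, -0.003, 0, 0, 0],
    [0, -0.072, 0, -0.018, 0, 0, 0],
    [0, -0.077, 0, -0.032, 0, 0, 0],
    [0, -0.083, 0, -0.047, 0, 0, 0],
    [0, -0.088, 0, -0.062, 0, 0, 0],
    [0, -0.093, 0, -0.076, 0, 0, 0],
    [0, -0.097, 0, -0.086, 0, 0, 0],
    [0, -0.099, 0, -0.092, 0, 0, 0],
    [0, -0.099, 0, -0.092, 0, 0, 0],
    [0, -0.099, 0, -0.092, 0, 0, 0],
  ],
)

```text
t: 8.1
tool_pos: [0.5899, -0.0988, 0.1754]
eef_rot: [0.145, 0.545, 0.82, -0.096]
contact_force: [-0.6, 0.3, -0.5]
gripper_width: 0.0138
grasp_force: 30.0
```

```bash
python3 - <<'E'
from h import *
from plant import imaging
s,Rt,pb,Tm=state();x=np.load('box.npy')
c=imaging.capture('scene');cv2.imwrite('pics/s4.png',cv2.resize(c['image'][80:280,150:420],None,fx=2.5,fy=2.5)[:,:,::-1])
for sx in(-.1615,.1185):
    p=pb+Tm@[sx,0,-.0116];print('end in box',p.round(3),'px',proj(c,R.from_euler('z',x[2]).apply(p)+[x[0],x[1],0])*2.5-[375,200])
print(np.abs(s['qvel']).max())
E
```

```text
t 8.1 box-frame tcp mm [-3.400e+01  1.000e-01  1.754e+02] grasp [-2.750e+01  1.000e-01  1.933e+02]
tool axes in box (cols)
 [[ 0.939  0.    -0.343]
 [ 0.    -1.     0.   ]
 [-0.343 -0.001 -0.939]]
F(box) [ 0.5  0.4 -0.5] w 0.0138 grip 29.99824583530426 qpos [ 0.07  0.28 -0.26  1.94  0.53  0.92 -0.1 ]
end in box [-0.182 -0.     0.242] px [188.73848557 159.94961432]
end in box [0.081 0.    0.146] px [429.74952206 251.68059691]
0.007028311102666552
```

View pics/s4.png

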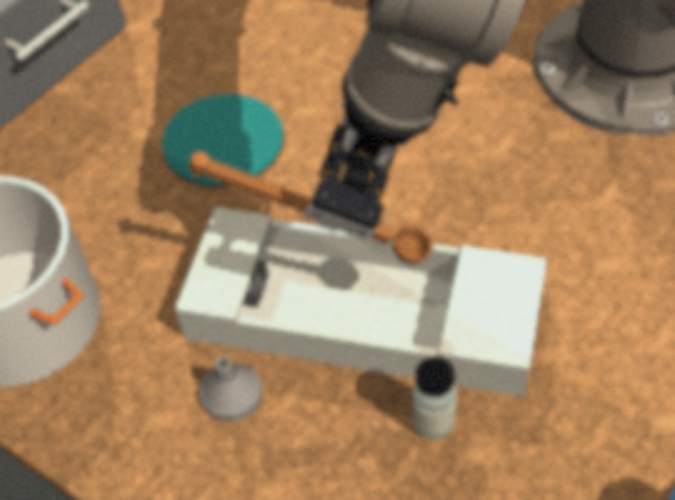

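The spoon is free in the air. Its knob end is at (193,162) and its bowl tip at (430,250), both matching the predicted pixels, so the ends are at heights of about 0.24 and 0.146 m. The arm is still and the bystanders are unmoved.

```bash
python3 -c "
from plant import order
print(order.hand_in())"
```

```text
the job is handed in; nothing more can be done
None
```

I got the spoon out of the box and handed the job in with the gripper holding it still, its lowest end about 8 cm above the box top and nothing else on the counter disturbed; the hand-in call returned no verdict.

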